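# Set the timing mark of a belt-drive pulley

### The job

The belts are off the two small bench drives for service. Turn the blue toothed pulley by its rim until the white line engraved on it faces the red pointer fixed on its own housing, so that the belt can go back on in time. Leave the bare-metal pulley of the other drive as it stands.

Things in the scene. Friction and masses are not known exactly. Their poses are not given: they have to be found in the camera images.
- blue_drive: drive with the blue pulley: white housing 116 x 92 mm, top 24 mm above the worktop, fixed. Origin on the pulley's upright axis at worktop height, z up. A flat red pointer, 27 mm high, lies on top on the -x side, 36 to 56 mm from the axis, tip towards it. Grip the pulley across its diameter from above in any direction; fingertips 35 mm or more over the worktop clear flange, housing and pointer.
- blue_pulley (a joint): angle of the blue pulley on its housing, rad: 0 when its white line faces the pointer (line on the housing's -x side), growing counterclockwise seen from above. Starts between 0.45 and 1.5, so turn it clockwise by that much; free over -3 to 3. Turns with light drag (0.08 N m) and stays where it is left.
- blue_mark (a point): outer end of the white line on the blue pulley, at the edge of its top face, 30 mm from the axis, 63 mm above the worktop. Line 5 mm wide, radial on the top face and on down the rim. Pulley: solid toothed cylinder of 60 mm diameter, straight from 31 to 63 mm above the worktop, over a 66 mm flange (28 to 31 mm), with a 21 mm hub up to 67 mm.
- silver_mark (a point): outer end of the black line on the bare-metal pulley, 30 mm from that pulley's axis, 63 mm above the worktop. Its drive has a grey housing, the same sizes and red pointer as the blue one; the two drives may stand either way round, 170 mm or more between axes. This pulley turns as easily and must not be turned.
There are look-alikes about, which are no part of the job. What is shaped like the blue_drive but orange is not meant.

How it is judged:
By the outcome, as a careful person would: the job done as asked, in the order asked, and still so for the second after the job is handed in, with the robot touching nothing.
It also fails if it takes over 37 s, if anything falls off the work surface, if the arm or the gripper's body presses on something with over 40 N, if the wrist force passes 120 N, or if a joint passes its speed limit or range.

### The arm

A 6-joint arm with a two-finger parallel gripper is mounted at the origin on the work surface; the furniture and walls round the work are solid. World frame = base frame: x ahead of the robot, y to its left, z up, the work surface at z = 0. Lengths are in m, angles in rad, forces in N, time in s.
With the tool pointing down it reaches from about 0.3 to 0.875 m from the base axis. Payload 6.4 kg.
Tool frame: the origin (TCP) lies where the fingers leave the gripper's body, on its centre line; the fingertips stand 73 mm ahead of it and the grasp point (between the pads) lies 54 mm ahead of it; z points along the fingers, y is the line along which they close (so a half turn about z gives the same grasp; the last joint's range is limited). The gripper opens to 85 mm and grips with 20 to 120 N. Pads are 22 mm wide; open, the fingers measure 114 mm over their backs; the gripper's body (76 mm by 85 mm) begins 54 mm behind the grasp point. The pads swing forward as they close: fully open they stand 13 mm farther back than shut.
Start: joints at [-1.431, 0.181, 1.607, -0, 1.354, -0.206], TCP at [0.195, -0.541, 0.304] pointing down, gripper open.
Joint ranges: [-2.99, 2.99], [-0.89, 2.07], [0.3, 2.58], [-1.14, 4.28], [0, 2.63], [-3.12, 3.12]. Speed limits (rad/s): [2.57, 2.57, 3.01, 3.14, 3.14, 3.14].

### API

Orientations are given as a unit quaternion [w, x, y, z].
In Python, from bench import ctrl gives the robot as it stands.
- The arm moves only by the tool carry_out, never from a script. Its argument "steps" is one flat list of numbers, 7 for each row, row after row: the shift along the tool's x, y, z in m, then the turn, a rotation vector about the tool's x, y, z in rad, then the opening, from 0 (shut) to 1 (fully open). In form: [dx, dy, dz, wx, wy, wz, claw, dx, dy, dz, wx, wy, wz, claw, ...]. A call has 1 to 20 rows; each row is the pose to reach, as a shift and turn from the pose commanded when the call began, along the tool's axes at that moment; what a row does not reach only later rows make up. A row lasts 1/10 s, in which the tool goes at most 50 mm and 8.59 degrees, less where a joint would pass 70% of its speed; a pose out of reach is approached as far as the arm can. A call with a gripper value outside its range is refused whole. The fingers move at their own pace and stop on an object; the grip force is fixed at half the most. Time passes only in rows, so rows that repeat a pose let the fingers close. It gives the time, the measured TCP pose, the force, the opening and the grip force at its end, in the units of the state.
- ctrl.get_obs(): the state, without advancing time (a new reading comes with each control period).
- ctrl.camera(name): name is "scene" or "top"; returns the picture (480x640x3 uint8, red, green, blue); there is no depth.
- ctrl.camera_params(name): a dict with "vertical_fov" (degrees; the focal length in pixels is half the picture's height over the tangent of half this angle, whatever the lens; pixels are square), "cx", "cy" (the principal point, pixels), "k1" (the pictures are not rectified: a ray, as slopes to the right and down, at radius r is drawn at 1 + k1 r^2 times it, then the intrinsics apply), "cam_to_world" (4x4, takes a point from camera to world coordinates). Camera axes: x right, y down, z forward; pixel columns grow to the right and rows downward; lengths in m; the calibration is good to about 2 mm. A picture is of the moment at which its call begins. camera_params takes no time and is no camera call.
- ctrl.hand_in(): hands the job in; it is judged then, once.
The state is a dict: "time_s": time; "q": joint angles; "dq": joint speeds; "joint_efforts": joint torques, N m; "eef_pos": TCP position; "eef_rot": TCP orientation; "wrist_force": force on the tool from outside, world axes, zero at the start; "torque": the same for the moment, N m; "opening": opening from 0.0 (shut) to 1.0 (fully open); "grasp_force": force on a finger pad.
Only numpy, scipy, OpenCV 4.12 (cv2) and the standard library are available. Lean on these libraries where they do the work, as an engineer would, in place of code of your own. Each camera call takes 0.05 s, during which the arm holds its last target. There are 200 camera calls.

## Working session

There is one attempt and no reset: what is moved stays moved. The work goes in short steps, Python scripts to look and compute and a tool call to move; the robot and the scene stay as the last step left them, time stands still between calls to the robot, and variables do not carry over. Pictures are saved under pics/ and viewed, at most 10 in all, crops included, and the job is handed in when it is done.

Besides the shell and the picture viewer there is one more tool, called as name(argument=value, ...) on one line, values as JSON. carry_out: Moves the arm, as the interface text tells. Its arguments: {"type":"object","properties":{"steps":{"type":"array"}},"required":["steps"]}

```bash
mkdir -p pics
python3 - <<'E'
from bench import ctrl
import cv2
for n in ("top","scene"):
    cv2.imwrite(f"pics/{n}0.png",ctrl.camera(n)[:,:,::-1])
    print(ctrl.camera_params(n))
o=ctrl.get_obs();print(o)
E
```

```text
{'vertical_fov': 42.88688732911943, 'cx': 325.22911320841797, 'cy': 243.8509116423497, 'k1': -0.004515602020412976, 'cam_to_world': array([[ 0.01422327, -0.99596235,  0.08863796,  0.36364741],
       [-0.99989783, -0.01404088,  0.00268086, -0.07076527],
       [-0.00142548, -0.08866703, -0.9960603 ,  1.11922073],
       [ 0.        ,  0.        ,  0.        ,  1.        ]])}
{'vertical_fov': 54.97549735450294, 'cx': 320.22945695068984, 'cy': 241.50701754300727, 'k1': -0.044700947788312, 'cam_to_world': array([[ 0.52583973, -0.49939553,  0.68854679, -0.13720794],
       [-0.8503845 , -0.29114242,  0.43827193, -0.42748882],
       [-0.01840586, -0.81599032, -0.57777247,  0.56372036],
       [ 0.        ,  0.        ,  0.        ,  1.        ]])}
{'time_s': 0.1, 'q': array([-1.43134422e+00,  1.81526761e-01,  1.60788891e+00,  3.82034859e-06,
        1.35381911e+00, -2.06293714e-01]), 'dq': array([-0.0004613 ,  0.00122804, -0.00333112,  0.00045116,  0.00101515,
       -0.00038044]), 'joint_efforts': array([ 6.40242179e-04, -4.45872116e+01, -3.52238274e+01, -3.00604515e-04,
        4.06397754e-03,  1.20573316e-05]), 'eef_pos': array([ 0.19483331, -0.54058065,  0.30304964]), 'eef_rot': array([-8.20542978e-04,  9.85094394e-01,  1.72012677e-01,  2.92995118e-05]), 'wrist_force': array([ 0.65680863, -0.70997361,  0.68673575]), 'torque': array([0.03608067, 0.01783804, 0.01262472]), 'grasp_force': 0.0, 'opening': 0.9982548592184923}
```

View pics/top0.png

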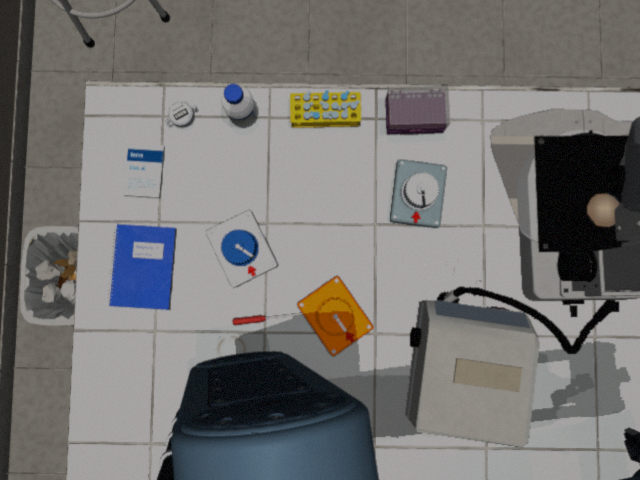

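View pics/scene0.png

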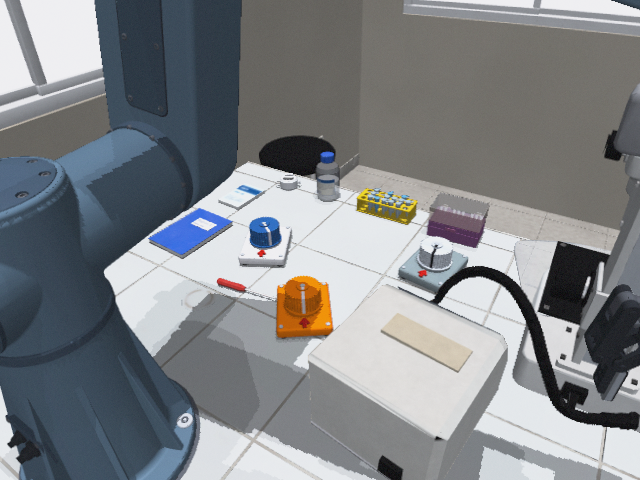

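The top view shows the blue pulley near (240,247), with its red pointer at (251,270) and its line running to about (255,255). The silver drive is at (420,190), well away from it. Next I'll measure from an enlarged crop.

```bash
cat > h.py <<'E'
import numpy as np, cv2
from bench import ctrl
def P(n):
    p=ctrl.camera_params(n); f=240/np.tan(np.radians(p["vertical_fov"]/2))
    return p,f
def pix(n,X):
    p,f=P(n); T=np.linalg.inv(p["cam_to_world"]); X=np.atleast_2d(X)
    c=X@T[:3,:3].T+T[:3,3]; s=c[:,:2]/c[:,2:]; s=s*(1+p["k1"]*(s**2).sum(1,keepdims=True))
    return s*f+[p["cx"],p["cy"]]
def world(n,uv,z):
    p,f=P(n); d=(np.atleast_2d(uv)-[p["cx"],p["cy"]])/f; s=d.copy()
    for _ in range(8): s=d/(1+p["k1"]*(s**2).sum(1,keepdims=True))
    M=p["cam_to_world"]; r=np.c_[s,np.ones(len(s))]@M[:3,:3].T
    return M[:3,3]+r*((z-M[2,3])/r[:,2])[:,None]
E
python3 - <<'E'
from h import *
im=cv2.imread("pics/top0.png"); 
x0,y0=190,195
c=im[y0:y0+100,x0:x0+100]
hsv=cv2.cvtColor(c,cv2.COLOR_BGR2HSV).astype(int)
H,S,V=hsv[...,0],hsv[...,1],hsv[...,2]
blue=((H>95)&(H<125)&(S>110)).astype(np.uint8)
red=(((H<8)|(H>172))&(S>140)).astype(np.uint8); red[85:]=0
cnt=max(cv2.findContours(blue,0,1)[0],key=cv2.contourArea)
(cb,r)=cv2.minEnclosingCircle(cnt); print("blue circ",np.add(cb,[x0,y0]),r)
hull=cv2.fillConvexPoly(np.zeros_like(blue),cv2.convexHull(cnt),1)
yy,xx=np.nonzero(hull); cen=np.array([xx.mean()+x0,yy.mean()+y0]); print(cen)
w=(hull>0)&(S<90)&(V>120); yy,xx=np.nonzero(w); print("white",np.c_[xx+x0,yy+y0].tolist())
yy,xx=np.nonzero(red); rp=np.c_[xx+x0,yy+y0]; print("red mean",rp.mean(0),len(rp))
print("axis@.055",world("top",cen,.055),"red@.027",world("top",rp.mean(0),.027))
hw=((S<45)&(V>195)).astype(np.uint8)
cv2.imwrite("pics/crop0.png",cv2.resize(c,None,fx=6,fy=6,interpolation=cv2.INTER_CUBIC))
E
```

```text
blue circ [239.3410759  247.26528168] 18.438283920288086
[239.36303318 247.29952607]
white [[233, 230], [243, 230], [228, 233], [224, 237], [222, 240], [236, 244], [237, 244], [238, 244], [221, 245], [235, 245], [236, 245], [237, 245], [238, 245], [239, 245], [235, 246], [236, 246], [237, 246], [238, 246], [239, 246], [240, 246], [235, 247], [236, 247], [237, 247], [238, 247], [239, 247], [240, 247], [241, 247], [242, 247], [237, 248], [238, 248], [239, 248], [240, 248], [241, 248], [242, 248], [239, 249], [240, 249], [241, 249], [242, 249], [243, 249], [244, 249], [245, 249], [241, 250], [242, 250], [243, 250], [244, 250], [245, 250], [246, 250], [243, 251], [244, 251], [245, 251], [246, 251], [247, 251], [244, 252], [245, 252], [246, 252], [247, 252], [248, 252], [249, 252], [222, 253], [245, 253], [246, 253], [247, 253], [248, 253], [249, 253], [250, 253], [247, 254], [248, 254], [249, 254], [250, 254], [251, 254], [248, 255], [249, 255], [250, 255], [251, 255], [252, 255], [249, 256], [250, 256], [251, 256], [256, 256], [231, 263], [247, 264]]
red mean [251.11363636 270.31818182] 44
axis@.055 [[0.45018291 0.08210606 0.055     ]] red@.027 [[0.41146628 0.06401054 0.027     ]]
```

View pics/crop0.png

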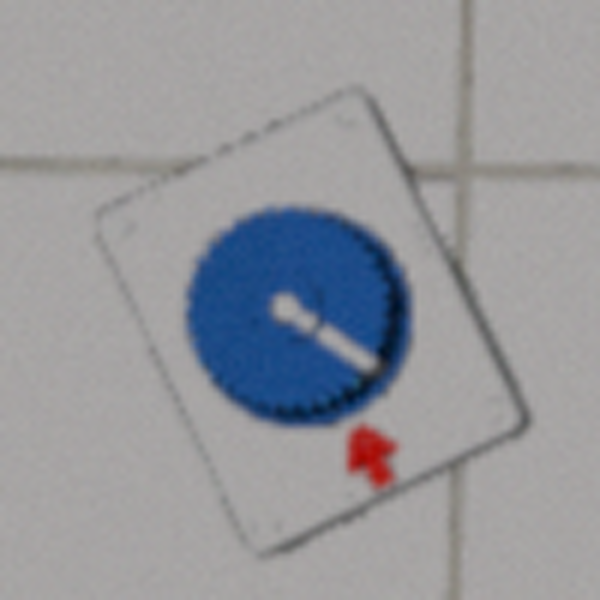

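The crop shows the pulley's top face centred near (288,308), the line's outer end at (378,368) and the pointer at about (370,450). The housing corners are at about (97,213), (355,87), (522,422) and (258,552).

```bash
cat > q.py <<'E'
from h import *
from scipy.spatial.transform import Rotation as R
C=lambda l:(np.array(l,float)+.5)/6-.5+[190,195]
A=world("top",C([[288,308]]),.063)[0]
M=world("top",C([[378,368]]),.063)[0]
H=world("top",C([[97,213],[355,87],[522,422],[258,552]]),.024)
print("axis",A,"mark r",np.linalg.norm(M-A),"house center",H.mean(0), "sides",np.linalg.norm(H-np.roll(H,-1,0),axis=1))
e1=H[3]-H[0]; e2=H[2]-H[1]; e3=H[1]-H[0]; e4=H[2]-H[3]
ang=lambda v:np.degrees(np.arctan2(v[1],v[0]))
print("-x dir from sides",ang(e1),ang(e2),ang(e3)-90,ang(e4)-90)
rd=world("top",[[251.11,270.32]],.026)[0]; print("pointer dir",ang(rd-A),np.linalg.norm((rd-A)[:2]))
print("line dir",ang(M-A), "line by hub",)
o=ctrl.get_obs(); q=o["eef_rot"]; r=R.from_quat(q[[1,2,3,0]]); print("tool axes",r.as_matrix().round(3)); print("tool y ang",ang(r.as_matrix()[:,1]))
E
python3 q.py
```

```text
axis [0.45189621 0.08411048 0.063     ] mark r 0.0314665415495216 house center [0.45231794 0.08379982 0.024     ] sides [0.08610887 0.11326987 0.08752293 0.11322373]
-x dir from sides -153.09662402498347 -152.3812422214455 -152.84698101967743 -152.87543841494906
pointer dir -153.6904403671638 0.045056812238805664
line dir -122.7426049635388 line by hub
tool axes [[ 0.941  0.339 -0.   ]
 [ 0.339 -0.941  0.002]
 [ 0.    -0.002 -1.   ]]
tool y ang -70.1902555973347
```

Run:
```python
from h import *
T=ctrl.get_obs()["eef_pos"]
for n in("top","scene"): print(n,pix(n,[T,T-[0,0,.073],T+[0,0,.1]]).round())
def tri(a,b):
    L=[]
    for n,uv in(("top",a),("scene",b)):
        p=world(n,[uv],0)[0]; c=ctrl.camera_params(n)["cam_to_world"][:3,3]; d=(p-c)/np.linalg.norm(p-c); L.append((c,np.eye(3)-np.outer(d,d)))
    return np.linalg.solve(sum(m for _,m in L),sum(m@c for c,m in L)).round(3)
print("label",tri((487.5,375),(428,343)),"cable",tri((490,292),(465,268)),"cable right",tri((572,350),(570,415)))
print("path px top",pix("top",[T+(np.array([.452,.084,.3])-T)*s for s in(0,.2,.4,.6,.8,1)]).round().tolist())
```

```text
top [[684. 433.]
 [654. 422.]
 [735. 452.]]
scene [[693. 349.]
 [653. 409.]
 [764. 239.]]
label [ 0.248 -0.329  0.143] cable [ 0.378 -0.328  0.168] cable right [ 0.284 -0.497  0.076]
path px top [[684.0, 433.0], [587.0, 392.0], [492.0, 351.0], [397.0, 310.0], [304.0, 270.0], [212.0, 231.0]]
```

Run:
```python
import cv2
im=cv2.imread("pics/scene0.png")[0:480,400:640]; im2=cv2.imread("pics/top0.png")[80:480,380:640]
import numpy as np
a=cv2.resize(im,(300,600)); b=cv2.resize(im2,(390,600)); cv2.imwrite("pics/ob.png",np.hstack([a,b]))
```

```text
(no output)
```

View pics/ob.png

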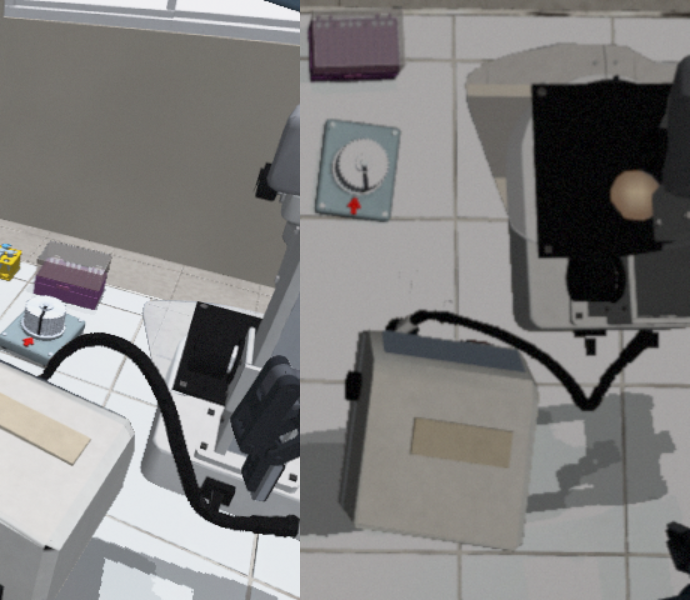

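The box top is about 0.15 m high and the cable about 0.17 m. With a small lift, the direct path at fingertip height of about 0.28 m clears both. I'll move above the pulley now.

carry_out(steps=[0.009,-0.01,-0.02,0,0,0,1,0.027,-0.03,-0.04,0,0,0,1,0.054,-0.06,-0.05,0,0,0,1,0.082,-0.09,-0.05,0,0,0,1,0.113,-0.125,-0.05,0,0,0,1,0.145,-0.16,-0.05,0,0,0,1,0.177,-0.195,-0.05,0,0,0,1,0.209,-0.23,-0.05,0,0,0,1,0.241,-0.265,-0.05,0,0,0,1,0.272,-0.301,-0.05,0,0,0,1,0.304,-0.336,-0.03,0,0,0,1,0.336,-0.371,0.0,0,0,0,1,0.363,-0.401,0.03,0,0,0,1,0.39,-0.431,0.06,0,0,0,1,0.418,-0.461,0.08,0,0,0,1,0.436,-0.481,0.1,0,0,0,1,0.45,-0.496,0.11,0,0,0,1,0.454,-0.501,0.12,0,0,0,1,0.454,-0.501,0.12,0,0,0,1,0.454,-0.501,0.12,0,0,0,1])

```text
time_s: 2.1
eef_pos: [0.452, 0.0837, 0.1839]
eef_rot: [0.0, 0.985, 0.172, -0.0]
wrist_force: [-0.4, -0.2, -0.0]
opening: 0.997
grasp_force: 0.0
```

Run:
```python
from h import *
im=ctrl.camera("scene")[:,:,::-1]
c=im[130:280,190:350]; cv2.imwrite("pics/s1.png",cv2.resize(c,None,fx=4,fy=4,interpolation=cv2.INTER_CUBIC))
a=np.array([.452,.084,0]); f=lambda X:((pix("scene",X)-[190,130])*4).round().tolist()
print(f([a+[0,0,.067],a+[0,0,.184-.073]]))
```

```text
[[288.0, 370.0], [279.0, 294.0]]
```

View pics/s1.png

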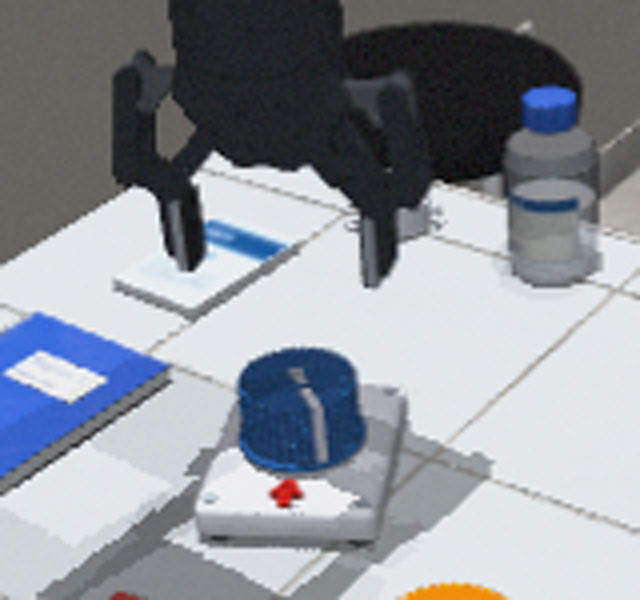

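The open fingers are above the pulley. In this view the hub appears at about (298,372), against a predicted (288,370). I'll check the axis against the pulley silhouettes from both cameras.

```bash
cat > axis.py <<'E'
from h import *
from scipy.optimize import least_squares
def mask(f,box):
    im=cv2.imread(f); m=np.zeros(im.shape[:2],np.uint8); h=cv2.cvtColor(im,cv2.COLOR_BGR2HSV).astype(int)
    x0,y0,x1,y1=box; m[y0:y1,x0:x1]=((abs(h[...,0]-109)<16)&(h[...,1]>100))[y0:y1,x0:x1]
    c=max(cv2.findContours(m,0,1)[0],key=cv2.contourArea)
    return cv2.convexHull(c).reshape(-1,2)
def sil(n,a,b):
    t=np.linspace(0,2*np.pi,90); P=[]
    for r,z in((.03,.063),(.03,.031),(.033,.031),(.033,.028)): P.append(np.c_[a+r*np.cos(t),b+r*np.sin(t),0*t+z])
    return cv2.convexHull(pix(n,np.vstack(P)).astype(np.float32)).reshape(-1,2)
def st(h): x,y,w,hh=h[:,0].min(),h[:,1].min(),h[:,0].max(),h[:,1].max(); return np.array([x,y,w,hh])
ob={n:st(mask(f"pics/{n}0.png",b).astype(float)) for n,b in(("top",(190,195,290,285)),("scene",(235,205,300,262)))}
for k in ob: print(k,ob[k],st(sil(k,.452,.084)).round(1))
for use in(["top"],["scene"],["top","scene"]):
    r=least_squares(lambda p:np.concatenate([st(sil(n,*p))-ob[n] for n in use]),[.452,.084],diff_step=1e-3); print(use,r.x.round(4),r.fun.round(1))
E
python3 axis.py
```

```text
top [221. 230. 257. 265.] [220.4 228.7 258.9 265.9]
scene [250. 217. 280. 247.] [247.  216.1 279.9 248.1]
['top'] [0.4516 0.0851] [-1.2 -1.1  1.3  1.1]
['scene'] [0.4544 0.0818] [-1.4 -1.1  1.4  0.8]
['top', 'scene'] [0.4528 0.0836] [-0.4 -1.8  2.1  0.5 -2.6 -1.   0.2  0.9]
```

carry_out(steps=[0.001,0.001,0.015,0,0,0,1,0.001,0.001,0.035,0,0,0,1,0.001,0.001,0.055,0,0,0,1,0.001,0.001,0.065,0,0,0,1,0.001,0.001,0.069,0,0,0,1,0.001,0.001,0.069,0,0,0,1,0.001,0.001,0.069,0,0,0,0.75,0.001,0.001,0.069,0,0,0,0.7,0.001,0.001,0.069,0,0,0,0.6,0.001,0.001,0.069,0,0,0,0.5,0.001,0.001,0.069,0,0,0,0.5,0.001,0.001,0.069,0,0,0,0.5])

```text
time_s: 3.35
eef_pos: [0.4541, 0.084, 0.1164]
eef_rot: [-0.0, 0.985, 0.172, 0.001]
wrist_force: [-2.8, 1.3, 10.8]
opening: 0.677
grasp_force: 61.9
```

carry_out(steps=[0,0,0,0,0,0.04,0.5,0,0,0,0,0,0.12,0.5,0,0,0,0,0,0.2,0.5,0,0,0,0,0,0.28,0.5,0,0,0,0,0,0.36,0.5,0,0,0,0,0,0.44,0.5,0,0,0,0,0,0.5,0.5,0,0,0,0,0,0.53,0.5,0,0,0,0,0,0.53,0.5,0,0,0,0,0,0.53,0.5,0,0,0,0,0,0.53,0.5])

```text
time_s: 4.45
eef_pos: [0.4541, 0.0837, 0.1164]
eef_rot: [0.0, 0.996, -0.092, 0.001]
wrist_force: [-3.3, 0.5, 11.1]
opening: 0.684
grasp_force: 62.0
```

carry_out(steps=[0,0,0,0,0,0,0.75,0,0,0,0,0,0,1,0,0,0,0,0,0,1,0,0,0,0,0,0,1,0,0,-0.02,0,0,0,1,0,0,-0.06,0,0,0,1,0,0,-0.1,0,0,0,1,0,0,-0.14,0,0,0,1,0,0,-0.16,0,0,0,1,0,0,-0.16,0,0,0,1])

```text
time_s: 5.45
eef_pos: [0.4553, 0.0836, 0.2785]
eef_rot: [-0.0, 0.996, -0.092, 0.004]
wrist_force: [0.5, -0.4, -0.1]
opening: 1.002
grasp_force: 0.0
```

carry_out(steps=[-0.004,-0.02,0,0,0,0,1,-0.01,-0.055,0,0,0,0,1,-0.018,-0.1,0,0,0,0,1,-0.026,-0.14,0,0,0,0,1,-0.032,-0.175,0,0,0,0,1,-0.036,-0.197,0,0,0,0,1,-0.036,-0.197,0,0,0,0,1])

```text
time_s: 6.15
eef_pos: [0.4531, 0.2861, 0.2731]
eef_rot: [0.0, 0.996, -0.09, -0.001]
wrist_force: [1.0, 0.4, 0.2]
opening: 1.001
grasp_force: 0.0
```

Run:
```python
from h import *
im=ctrl.camera("top")[:,:,::-1]; cv2.imwrite("pics/top2.png",im)
s=ctrl.camera("scene")[:,:,::-1]; cv2.imwrite("pics/scene2.png",s)
a=cv2.resize(im[195:295,190:290],(600,600),interpolation=cv2.INTER_CUBIC); cv2.imwrite("pics/crop2.png",a)
b=cv2.resize(s[205:275,230:300],(560,560),interpolation=cv2.INTER_CUBIC); cv2.imwrite("pics/crop2s.png",b)
```

```text
(no output)
```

View pics/crop2.png

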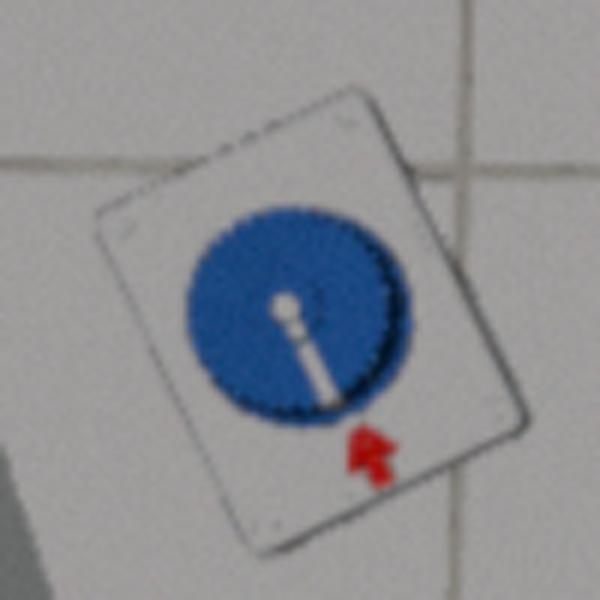

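View pics/crop2s.png

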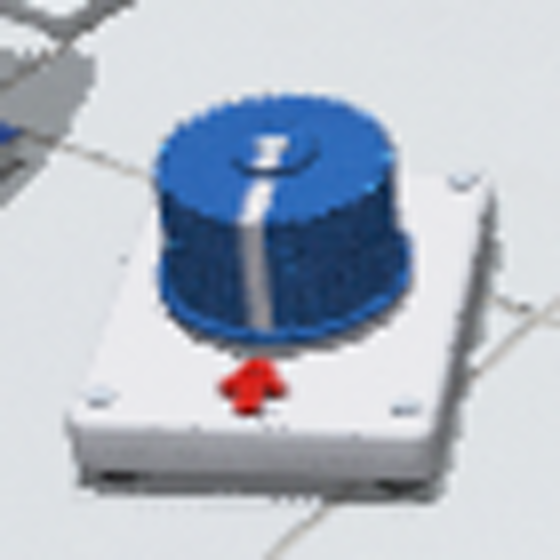

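Both views show the line facing the pointer: in the top crop it runs from (297,340) to (335,402), with the pointer tip at about (362,425). I'll put a number on the angle left over.

Run:
```python
from h import *
ang=lambda v:np.degrees(np.arctan2(v[1],v[0]))
def lined(f,n,ax,gl,gh):
    im=cv2.imread(f).astype(float); v,u=np.mgrid[0:480,0:640]; uv=np.c_[u.ravel(),v.ravel()]
    d=world(n,uv,.063)[:,:2]-ax; r=np.hypot(*d.T); a=np.degrees(np.arctan2(d[:,1],d[:,0]))
    k=(r>.0135)&(r<.027)&(a>gl)&(a<gh)
    w=np.clip(im[...,2].ravel()[k]-70,0,None)  # red channel: white line vs blue
    d=d[k]; c=(w[:,None]*d).sum(0)/w.sum(); e=d-c; C=(w[:,None]*e).T@e; ev,V=np.linalg.eigh(C); x=V[:,1]
    if x@c<0:x=-x
    return ang(c),ang(x),np.hypot(*c)
axt=world("top",(np.array([[288,308]])+.5)/6-.5+[190,195],.063)[0][:2]
print("before",lined("pics/top0.png","top",axt,-150,-95))
print("after",lined("pics/top2.png","top",axt,-180,-125))
for ax in((.4544,.0818),(.4528,.0836)): print("scene after",lined("pics/scene2.png","scene",np.array(ax),-185,-120))
im=cv2.imread("pics/scene2.png"); h=cv2.cvtColor(im,cv2.COLOR_BGR2HSV).astype(int)
m=((h[...,0]<8)|(h[...,0]>172))&(h[...,1]>130); m[:245]=0;m[262:]=0;m[:,:250]=0;m[:,275:]=0
v,u=np.nonzero(m); p=world("scene",[[u.mean(),v.mean()]],.026)[0][:2]; print("scene ptr",p,ang(p-[.4544,.0818]),np.hypot(*(p-[.4544,.0818])))
```

```text
before (np.float64(-123.95198142012778), np.float64(-124.62764710183275), np.float64(0.020240341509486854))
after (np.float64(-154.47014687726173), np.float64(-153.1666396688951), np.float64(0.020080943812693396))
scene after (np.float64(-153.58238051748128), np.float64(-153.08273120053065), np.float64(0.02013524917864644))
scene after (np.float64(-146.78736291610545), np.float64(-153.08273120053065), np.float64(0.019641131516222973))
scene ptr [0.41270143 0.06076458] -153.23071417201396 0.046703958396043015
```

```bash
python3 -c "
from bench import ctrl
print(ctrl.hand_in())"
```

```text
the job is handed in; nothing more can be done
None
```

I turned the blue pulley about 30° clockwise, and its white line now faces the red pointer to within about 1° by both cameras; the arm stayed clear of the bare-metal pulley, and the job is handed in at about 6 s of the 37 s allowed.

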